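# Load a flat cell into a spring-slider charger

## Task

Put the flat cell, the orange one in the grey cradle, on charge in the empty charger: draw the red spring slider back (pressing it back with the cell's own minus end is the usual one-handed way), get the cell down into the bay with its plus nub towards the plus end, and let the slider close on it, so that the cell lies fully down on the bay floor, gripped between slider and plus contact, and nothing is holding it. Go gently, by feel: do not force the slider on its end stop nor jam the cell down, and leave the other cells and everything else on the desk where they are.

Things in the scene. Friction and masses are not known exactly. Their poses are not given: they have to be found in the camera images.
- cell: The flat cell: rechargeable cylinder in ORANGE wrap, white band near its plus end, 26 mm diameter, 67 mm long over all (65 mm body plus a 10 mm wide, 2 mm long steel nub at the plus end), about 0.09 kg. Origin on its axis at half the over-all length; its +x axis runs along the cylinder to the nub. Starts in a groove of the cradle, its axis 21 mm above the desk.
- cell_plus (a point): Tip of the orange cell's plus nub, on its axis, 33.5 mm from the cell's origin. The minus end is the flat other end.
- cradle: Grey cell cradle, fixed, 95 x 135 x 8 mm, two grooves along its x axis at y = +40 and -40 mm, each between ribs that rise 5 mm above the plate (inner faces 11 mm, outer 16 mm from the groove's middle). Origin at the centre of its underside. The orange cell lies in one groove, a teal cell in the other.
- charger: The EMPTY charger, fixed on a 6 mm plywood board beside an identical one in use; 124 x 40 mm. Origin at the centre of its underside (6 mm above the desk), +x to the plus end, z up. In its frame: bay floor z = 12 mm; low bay sides up to z = 17 mm, inner faces at y = +-11.5, outer +-19 mm; rear hump from x = -60 to -37 mm, up to z = 19 mm. All sizes in the charger entries are in this frame.
- bay_seat (a point): Where the origin of a loaded cell lies: charger x = 16.5, y = 0, z = 25 mm. The cell then lies on the bay floor, nub on the plus contact, flat tail at x = -17 mm against the slider. Its loaded ends rub, so it may not drop the last millimetres by itself: press it down gently. Pressing it on the charger with more than about 25 N harms it.
- plus_contact (a point): Plus contact: upright brass plate facing the slider, at charger x = 50 mm, this point at the cell-axis height z = 25 mm. It is on the plus end block, which is 40 mm wide, from x = 50 to 64 mm, and reaches up to z = 28 mm (34 mm above the desk), so a level cell passes over it while its underside is above that.
- slider: The empty charger's spring slider (minus contact): red block 18 mm wide (y), 10 mm thick (x), 26 mm tall, on charger z = 12 to 38 mm. Origin in the middle of its front face, which looks to the plus end. Face at charger x = +8 mm at rest and at -18.5 mm on its end stop (26.5 mm back), just 1.5 mm more than a cell needs. Spring: 3 N at rest, 9 N fully back, towards the plus end.
- slider_top (a point): Middle of the slider's top face, 44 mm above the desk. The slider stands 10 mm higher than the plus end block, so a level cell held just above that block meets the slider's upper part with its minus end. The slider's end stop is light plastic: more than 22 N on the slider breaks it; its resistance jumps up there.
- cell_spare: Teal cell of the same size in the other groove of the cradle; leave it. Origin and axes as the orange cell.
- charger_busy: The second charger, identical, about 90 mm beside the empty one; in use, leave it. Origin and axes as charger.
- cell_busy: Teal cell on charge in the second charger; leave it. Its axis is 31 mm above the desk.
- bottle: Purple drink bottle, 62 mm diameter, 180 mm tall, to the right of the work; origin under its centre. Leave it.
- cup: Teal plastic cup standing upside down, 84 mm wide, 107 mm tall, to the right of the work; origin under its centre. Leave it.
- screwdriver: Screwdriver lying on the desk's far part. Leave it.
- tape_roll: Yellow tape roll lying flat, 88 mm diameter, 22 mm high, on the desk's far part. Leave it.
- multimeter: Yellow multimeter lying on its back, 150 x 78 x 38 mm, on the desk's far part. Leave it.
- wrench: Wrench lying on the left of the desk. Leave it.

How it is judged:
On the way, in this order (a step that is already met when the one before it is completed fails the run):
1. the orange cell is lifted out of the cradle (z of cell in the frame of cradle above 0.04 m), for 0.1 s.
2. the slider is drawn back far enough for the cell (at least 24.5 mm from rest) (x of slider in the frame of charger below -0.0165 m), for 0.1 s.
3. the orange cell lies fully down between slider and plus contact, slider closed on it (x of cell in the frame of charger between 0.015 and 0.018 m and y of cell in the frame of charger between -0.0025 and 0.0025 m and z of cell in the frame of charger between 0.023 and 0.027 m and angle between the x axis of cell and the x axis of charger, either way round below 0.06 rad and x of cell_plus in the frame of charger above 0.047 m and x of slider in the frame of charger between -0.0185 and -0.0155 m), for 0.2 s.
At the end, for the whole second after the job is handed in: The orange cell is at rest in the empty charger, released: plus end at the plus contact (within 1.5 mm along, 2.5 mm across), axis within 2 mm of its seated height and 0.06 rad of the bay, slider closed on its tail (within 1.5 mm) (all of step 3 and linear speed of cell below 0.01 m/s); the robot touches nothing.
It fails at once if more than 22 N on the slider (end stop forced) (contact force between slider and anything else above 22 N).
It fails at once if the cell is jammed or hammered into the charger (their contact forces add up to over 45 N, of which the spring makes 17) (contact force between cell and charger above 45 N).
It fails at once if another cell is disturbed (moved over 6 mm) (distance of any of cell_spare, cell_busy from where it was at the start of the episode above 0.006 m).
It fails at once if something else on the desk is moved over 15 mm (distance of any of cup, bottle, screwdriver, tape_roll, multimeter, wrench from where it was at the start of the episode above 0.015 m).
It also fails if it takes over 69 s, if anything falls off the work surface, if the arm or the gripper's body presses on something with over 40 N, if the wrist force passes 120 N, or if a joint passes its speed limit or range.

## Robot

A 6-joint arm with a two-finger parallel gripper is mounted at the origin on the work surface. World frame = base frame: x ahead of the robot, y to its left, z up, the work surface at z = 0. Lengths are in m, angles in rad, forces in N, time in s.
With the tool pointing down it reaches from about 0.375 to 0.975 m from the base axis. Payload 3.8 kg.
Tool frame: the origin (TCP) lies at the very end of the fingers, on their centre line; the grasp point (between the pads) lies 19 mm behind it (bot.tcp_to_grasp is the z of the grasp point in the tool frame, in m); z points along the fingers, y is the direction in which the jaws open and shut (so a half turn about z gives the same grasp; the last joint's range is limited). The gripper opens to 85 mm and grips with 20 to 120 N. Pads are 22 mm wide; open, the fingers measure 114 mm over their backs; the gripper's body (76 mm by 85 mm) begins 54 mm behind the grasp point. The pads swing forward as they close: fully open they stand 13 mm farther back than shut.
Start: joints at [-1.171, 0.264, 1.604, -0, 1.274, -0.037], TCP at [0.286, -0.612, 0.231] pointing down, gripper open.
Joint ranges: [-2.63, 2.63], [-0.94, 2.18], [0.31, 2.57], [-1.31, 4.45], [0, 2.66], [-2.55, 2.55]. Speed limits (rad/s): [2.57, 2.57, 3.14, 3.14, 3.14, 3.14].

## Interface

Orientations are given as a rotation vector (axis times angle).
In Python, from workcell import status, vision, job, bot gives the robot as it stands.
- The arm moves only by the tool apply_moves, never from a script. Its argument "deltas" is a list of rows, each a list of 7 numbers: the shift along the tool's x, y, z in m, then the turn, a rotation vector about the tool's x, y, z in rad, then the closure, from 0 (fully open) to 1 (shut). In form: [[x, y, z, rx, ry, rz, jaw], ...]. A call has 1 to 8 rows; each row is the pose to reach, as a shift and turn from the pose commanded when the call began, along the tool's axes at that moment; what a row does not reach only later rows make up. A row lasts 1/12 s, in which the tool goes at most 41.7 mm and 7.16 degrees, less where a joint would pass 70% of its speed; a pose out of reach is approached as far as the arm can. A call with a gripper value outside its range is refused whole. The fingers move at their own pace and stop on an object; "squeeze" is the grip in N (left out, the last holds). Time passes only in rows, so rows that repeat a pose let the fingers close. It gives the time, the measured TCP pose, the force and the opening at its end, in the units of the state.
- status.read_state(): the state, without advancing time (a new reading comes with each control period).
- vision.read_camera(name): name is "side" or "top"; returns the picture (480x640x3 uint8, red, green, blue); there is no depth.
- vision.get_calibration(name): a dict with "fov_y" (degrees; the focal length in pixels is half the picture's height over the tangent of half this angle, whatever the lens; pixels are square), "cx", "cy" (the principal point, pixels), "k1" (the pictures are not rectified: a ray, as slopes to the right and down, at radius r is drawn at 1 + k1 r^2 times it, then the intrinsics apply), "R" (3x3) and "t" (3): a world point X has camera coordinates R X + t. Camera axes: x right, y down, z forward; pixel columns grow to the right and rows downward; lengths in m; the calibration is good to about 2 mm. A picture is of the moment at which its call begins. get_calibration takes no time and is no camera call.
- job.finish_job(): hands the job in, once; it reports no verdict.
The state is a dict: "time": time; "q": joint angles; "joint_vel": joint speeds; "joint_torque": joint torques, N m; "tool_pos": TCP position; "tcp_rot": TCP orientation; "wrist_force": force on the tool from outside, world axes, zero at the start; "torque": the same for the moment, N m; "width": opening from 0.0 (shut) to 1.0 (fully open).
Only numpy, scipy, OpenCV 4.12 (cv2) and the standard library are available. Lean on these libraries where they do the work, as an engineer would, in place of code of your own. Each camera call takes 0.05 s, during which the arm holds its last target. There are 200 camera calls.

## Working session

There is one attempt and no reset: what is moved stays moved. The work goes in short steps, Python scripts to look and compute and a tool call to move; the robot and the scene stay as the last step left them, time stands still between calls to the robot, and variables do not carry over. Pictures are saved under pics/ and viewed, about 8 in all and at most 12, crops included, and the job is handed in when it is done.

Besides the shell and the picture viewer there is one more tool, called after ">>>" in YAML: its name, and indented under it one key for each argument. apply_moves: Moves the arm, as the interface text tells. Its arguments: {"type":"object","properties":{"deltas":{"type":"array","items":{"type":"array","items":{"type":"number"}}},"squeeze":{"type":"number"}},"required":["deltas"]}

```bash
mkdir -p pics; ls; cat > h.py <<'E'
import numpy as np, cv2
from workcell import status, vision, job, bot
def K(n):
    c=vision.get_calibration(n); f=240/np.tan(np.radians(c["fov_y"])/2); return c,f
def ray(n,u,v):
    c,f=K(n); d=np.array([(u-c["cx"])/f,(v-c["cy"])/f]); s=d.copy()
    for _ in range(30): s=d/(1+c["k1"]*(s@s))
    R=np.array(c["R"]);t=np.array(c["t"]); return -R.T@t, R.T@np.array([s[0],s[1],1.])
def on(n,u,v,z):
    o,d=ray(n,u,v); return o+d*(z-o[2])/d[2]
def px(n,X):
    c,f=K(n); p=np.array(c["R"])@np.array(X)+np.array(c["t"]); s=p[:2]/p[2]; s=s*(1+c["k1"]*(s@s)); return np.array([c["cx"],c["cy"]])+f*s
def shot(n,name):
    im=vision.read_camera(n)[:,:,::-1].copy(); cv2.imwrite(f"pics/{name}.png",im); return im
E
python3 - <<'E'
from h import *
for n in("top","side"):
    shot(n,n+"0"); c,f=K(n); print(n,f,c["k1"],ray(n,c["cx"],c["cy"]))
print(status.read_state(), bot.tcp_to_grasp)
E
```

```text
pics
top 532.1633009923686 -0.058763109400047135 (array([ 0.35273058, -0.03353972,  1.36899513]), array([ 0.1889215 ,  0.02706509, -0.98161915]))
side 570.6925051375533 0.05489674057125064 (array([0.42982686, 1.21957333, 0.87583321]), array([ 0.11046102, -0.83462901, -0.53962282]))
{'time': 0.1, 'q': array([-1.17088634e+00,  2.64694394e-01,  1.60526089e+00, -1.25031697e-06,
        1.27370223e+00, -3.68954336e-02]), 'joint_vel': array([-3.69901576e-04, -3.31059178e-03, -3.69984468e-03, -8.17228825e-04,
       -8.88934673e-05,  2.28819492e-04]), 'joint_torque': array([ 4.36207065e-04, -5.16706574e+01, -3.68590236e+01, -5.58954969e-05,
        6.24585198e-03,  2.21588081e-09]), 'tool_pos': array([ 0.28529561, -0.61100289,  0.23006269]), 'tcp_rot': array([-3.06498077e+00, -6.80251171e-01,  5.86954044e-04]), 'wrist_force': array([ 0.2120866 , -0.47404772, -0.29390508]), 'torque': array([-0.00881213, -0.00140013, -0.01155889]), 'width': 1.0011647342302732} -0.0187
```

View pics/top0.png

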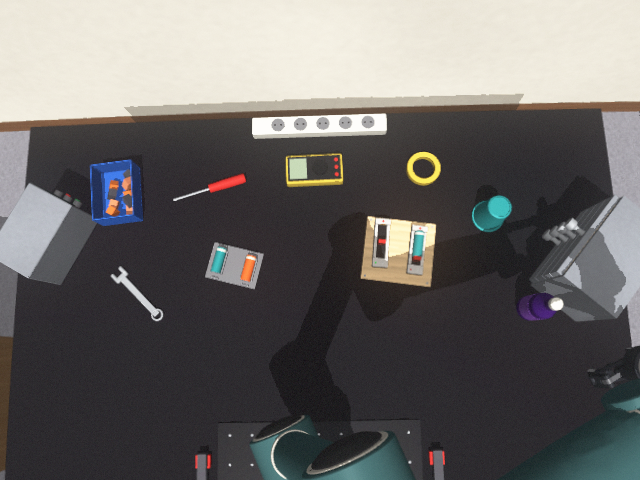

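View pics/side0.png

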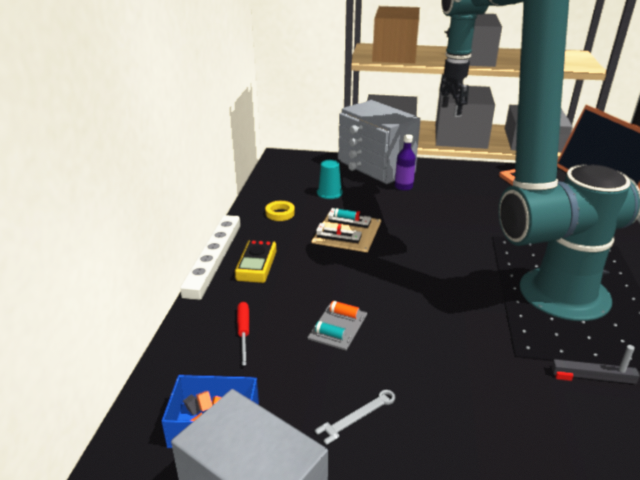

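The top view shows the orange cell at about (248,267), the cradle around (235,265) and the empty charger at (381,243), with its red slider near (382,241). The busy charger is at (417,248). I'll enlarge both areas.

```bash
python3 - <<'E'
from h import *
im=cv2.imread("pics/top0.png")
a=cv2.resize(im[235:295,198:273],None,fx=8,fy=8,interpolation=cv2.INTER_CUBIC)[:, :]
b=cv2.resize(im[210:290,355:440],None,fx=7,fy=7,interpolation=cv2.INTER_CUBIC)
c=np.zeros((600,800,3),np.uint8); a=cv2.resize(a,(375,300)); b=cv2.resize(b,(425,400)); c[:300,:375]=a; c[:400,375:]=b
s=cv2.imread("pics/side0.png")[200:255,305:390]; s=cv2.resize(s,(309,200),interpolation=cv2.INTER_CUBIC); c[400:,:309]=s
cv2.imwrite("pics/crop0.png",c)
hsv=cv2.cvtColor(im,cv2.COLOR_BGR2HSV)
def comp(m,x0,y0,x1,y1):
    k=np.zeros_like(m);k[y0:y1,x0:x1]=m[y0:y1,x0:x1]; return k
def rep(lbl,m,z):
    cs,_=cv2.findContours(m,cv2.RETR_EXTERNAL,cv2.CHAIN_APPROX_NONE)
    for q in cs:
        if cv2.contourArea(q)<15: continue
        (u,v),wh,an=cv2.minAreaRect(q); box=cv2.boxPoints(((u,v),wh,an))
        P=np.array([on("top",*p,z) for p in box]); print(lbl,(u,v),wh,an,on("top",u,v,z).round(4),"\n",P.round(4)[:,:2].tolist())
rep("orange",comp(cv2.inRange(hsv,(3,120,90),(18,255,255)),235,245,265,290),.03)
rep("red",comp(cv2.inRange(hsv,(0,120,60),(6,255,255))|cv2.inRange(hsv,(172,120,60),(180,255,255)),365,215,435,285),.044)
rep("teal",comp(cv2.inRange(hsv,(80,100,60),(100,255,255)),205,215,435,285),.035)
rep("cradle",comp(cv2.inRange(hsv,(0,0,60),(180,60,200)),195,235,275,295),.008)
rep("board",comp(cv2.inRange(hsv,(10,40,90),(30,200,255)),350,205,445,295),.006)
E
```

```text
orange (247.46058654785156, 269.5228576660156) (9.791180610656738, 21.643661499023438) 14.931418418884277 [0.5286 0.1706 0.03  ] 
 [[0.5055, 0.1898], [0.5588, 0.1756], [0.5517, 0.1513], [0.4985, 0.1656]]
red (416.0, 258.5) (5.0, 8.0) 90.0 [ 0.5435 -0.2555  0.044 ] 
 [[0.5501, -0.2458], [0.5496, -0.2659], [0.5369, -0.2651], [0.5375, -0.2451]]
red (381.5, 241.0) (6.0, 7.0) 90.0 [ 0.5905 -0.1712  0.044 ] 
 [[0.5984, -0.1627], [0.5979, -0.1804], [0.5825, -0.1796], [0.583, -0.162]]
teal (217.78079223632812, 261.3038330078125) (9.735342979431152, 21.049388885498047) 15.255120277404785 [0.5509 0.246  0.035 ] 
 [[0.5286, 0.2649], [0.5806, 0.2513], [0.5733, 0.227], [0.5214, 0.2407]]
teal (417.64849853515625, 245.0148468017578) (8.855831146240234, 20.796276092529297) 5.7105937004089355 [ 0.5792 -0.2631  0.035 ] 
 [[0.5542, -0.2479], [0.6073, -0.2562], [0.6044, -0.2785], [0.5513, -0.27]]
cradle (233.8529510498047, 265.0882568359375) (52.14515686035156, 37.593021392822266) 14.03624439239502 [0.5439 0.2094 0.008 ] 
 [[0.5147, 0.2873], [0.6102, 0.2646], [0.5732, 0.1315], [0.4789, 0.1555]]
board (398.61224365234375, 251.03811645507812) (71.2831802368164, 63.89992904663086) 6.654425144195557 [ 0.5697 -0.2181  0.006 ] 
 [[0.5008, -0.1144], [0.6671, -0.1401], [0.6398, -0.3238], [0.4748, -0.2942]]
```

View pics/crop0.png

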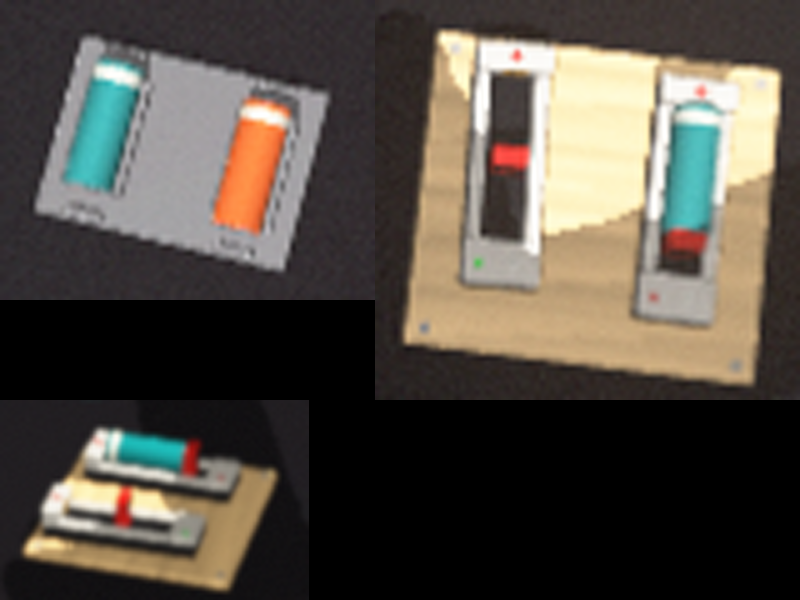

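The plus ends of both the cell and the charger point away from the robot (+x). Next I measure the charger's axis at subpixel level from its dark bay.

```bash
python3 - <<'E'
from h import *
im=cv2.imread("pics/top0.png").astype(float); V=im.max(2); hsv=cv2.cvtColor(im.astype(np.uint8),cv2.COLOR_BGR2HSV)
P=[]
for v in list(range(226,238))+list(range(244,257)):
    us=np.arange(372,390); w=np.clip(130-V[v,us],0,None)/130; 
    m=(us>=374)&(us<=387); w=w*m; u=(w*us).sum()/w.sum(); p=on("top",u,v,.021); P.append(p[:2]); 
    if v%5==0: print(v,u.round(2),w.sum().round(2),V[v,us].astype(int))
P=np.array(P); k,c=np.polyfit(P[:,0],P[:,1],1); print("bay yaw deg",np.degrees(np.arctan(k)),"resid mm",(1e3*(P[:,1]-k*P[:,0]-c)).round(1))
# red slider, plus mark, busy cell axis
def cen(m,z):
    v,u=np.nonzero(m); return on("top",u.mean(),v.mean(),z).round(4)
sub=np.zeros(V.shape,bool)
red=(im[:,:,2]-im[:,:,1])
def wc(u0,v0,u1,v1,z):
    w=np.clip(red[v0:v1,u0:u1]-60,0,None); vv,uu=np.mgrid[v0:v1,u0:u1]; return on("top",(w*uu).sum()/w.sum(),(w*vv).sum()/w.sum(),z).round(4)
s=wc(375,234,390,247,.044); q=wc(378,216,390,225,.034); print("slider top",s,"plus mark",q,"yaw",np.degrees(np.arctan2(q[1]-s[1],q[0]-s[0])))
print("line y at slider x",k*s[0]+c,"at plus",k*q[0]+c)
# col profile along bay axis
for v in range(214,270): print(v,V[v,378:386].mean().astype(int),im[v,382].astype(int),end=";")
# orange axis
Q=[]
h=hsv[...,0];o=(h>=3)&(h<=18)&(hsv[...,1]>120)&(hsv[...,2]>90)
for v in range(260,279):
    us=np.nonzero(o[v,235:265])[0]+235
    if len(us)>5: Q.append(on("top",us.mean(),v,.021)[:2])
Q=np.array(Q); kk,cc=np.polyfit(Q[:,0],Q[:,1],1); print("\norange yaw",np.degrees(np.arctan(kk)),kk*.53+cc)
print([on("top",u,v,.021).round(4).tolist() for u,v in((245,280),(250.5,258))])
print(status.read_state()["time"])
E
```

```text
230 381.47 3.69 [180 172 142 250 251 246  68  69  69  70  72  70  73  69 151 251 250 248]
235 381.42 3.88 [196 171 127 245 247 166  65  66  71  64  69  64  66  73 160 252 248 240]
245 380.19 3.78 [193 108 183 180 172  61  56  62  63  75  71  77  84 152 251 251 250 250]
250 380.15 4.37 [171 107 179 169 109  55  58  58  56  58  64  73  71 156 251 249 240 253]
255 379.69 4.57 [114 139 178 169  65  57  58  57  57  53  61  61 107 216 251 249 231 254]
bay yaw deg -6.5739670578468274 resid mm [ 0.7  0.5  0.4  0.1  0.  -0.1 -0.5 -0.5 -0.7 -0.8 -0.1  0.1  0.4  0.6
  0.1 -0.1 -0.2 -0.1 -0.2  0.1  0.2  0.1 -0.   0.   0.1]
slider top [ 0.5911 -0.1717  0.044 ] plus mark [ 0.6453 -0.1783  0.034 ] yaw -6.9427950384271435
line y at slider x -0.17109260832381634 at plus -0.177338807573155
214 57 [47 51 59];215 49 [39 41 51];216 51 [38 45 51];217 84 [63 80 94];218 196 [175 190 202];219 248 [242 246 249];220 249 [210 220 248];221 250 [174 181 250];222 251 [242 245 251];223 244 [229 237 242];224 159 [ 79 114 139];225 90 [61 71 85];226 69 [62 64 71];227 69 [62 59 69];228 69 [61 63 70];229 69 [65 66 73];2
[... 194 characters left out ...]
7  77 249];241 237 [ 68  75 250];242 226 [ 62  71 238];243 136 [ 45  53 136];244 102 [40 49 93];245 80 [51 55 71];246 77 [62 65 71];247 75 [60 61 68];248 75 [62 66 72];249 74 [61 62 70];250 74 [58 60 64];251 76 [61 63 70];252 78 [61 66 71];253 78 [44 50 58];254 81 [43 48 56];255 83 [48 53 61];256 84 [46 48 59];257 100 [53 59 66];258 151 [117 127 129];259 188 [166 174 181];260 178 [163 169 174];261 176 [164 171 175];262 177 [163 170 172];263 181 [175 181 185];264 179 [172 179 184];265 181 [171 176 182];266 160 [148 154 160];267 128 [ 97 112 128];268 167 [102 138 164];269 190 [121 161 191];
orange yaw -14.022808839289082 0.17197920662172742
[[0.503, 0.1783, 0.021], [0.5594, 0.1641, 0.021]]
0.1
```

```bash
cat >> h.py <<'E'
from scipy.spatial.transform import Rotation as Ro
def delta(pos,yaw):
    s=status.read_state(); R=Ro.from_rotvec(s["tcp_rot"])
    T=Ro.from_matrix(np.array([[np.cos(yaw),np.sin(yaw),0],[np.sin(yaw),-np.cos(yaw),0],[0,0,-1]]))
    return (R.inv().apply(np.array(pos)-s["tool_pos"])*1e3).round(1),(R.inv()*T).as_rotvec().round(4)
def st():
    s=status.read_state(); R=Ro.from_rotvec(s["tcp_rot"]).as_matrix()
    print("t",round(s["time"],2),"tcp mm",(s["tool_pos"]*1e3).round(1),"yaw",np.degrees(np.arctan2(R[1,0],R[0,0])).round(2),"z",R[:,2].round(4),"F tool",(R.T@s["wrist_force"]).round(1),"w",round(s["width"]*85,1),"q6",s["q"][5].round(2))
E
python3 - <<'E'
from h import *
st(); print(delta([.535,.170,.12],np.radians(-14.5)), delta([.535,.170,.20],np.radians(-14.5)))
print([on("top",u,v,z).round(4).tolist() for u,v,z in((382,224.2,.034),(382.5,217.6,.034),(381.6,238.7,.044),(380,258,.025))])
E
```

```text
t 0.1 tcp mm [ 285.3 -611.   230.1] yaw 25.03 z [-8.0e-04  1.9e-03 -1.0e+00] F tool [-0.   0.5  0.3] w 85.1 q6 -0.04
(array([ 556.7, -601.8,  111.3]), array([-2.000e-03,  6.000e-04,  6.899e-01])) (array([ 556.7, -602. ,   31.3]), array([-2.000e-03,  6.000e-04,  6.899e-01]))
[[0.6359, -0.1755, 0.034], [0.6531, -0.1776, 0.034], [0.5963, -0.1717, 0.044], [0.55, -0.1673, 0.025]]
```

>>> apply_moves:
  deltas:
    - [0.025,-0.026,0,0,0,0.08,0]
    - [0.055,-0.06,0,0,0,0.16,0]
    - [0.08,-0.087,0,0,0,0.24,0]
    - [0.107,-0.116,0,0,0,0.32,0]
    - [0.134,-0.145,0,0,0,0.4,0]
    - [0.161,-0.174,0,0,0,0.48,0]
    - [0.188,-0.203,0,0,0,0.58,0]
    - [0.215,-0.232,0,0,0,0.69,0]
  squeeze: 40

```text
time: 0.77
tool_pos: [0.3821, -0.3084, 0.2308]
tcp_rot: [-3.115, 0.405, 0.001]
wrist_force: [-0.1, -0.3, 0.4]
width: 1.001
```

```bash
python3 -c "
from h import *
st(); print(delta([.535,.170,.12],np.radians(-14.5)))"
```

```text
t 0.77 tcp mm [ 382.1 -308.4  230.8] yaw -14.82 z [-3.e-04  5.e-04 -1.e+00] F tool [-0.1  0.3 -0.4] w 85.1 q6 1.1
(array([  25.5, -501.6,  111. ]), array([-0.0004,  0.0004, -0.0056]))
```

>>> apply_moves:
  deltas:
    - [0.001,-0.03,0,0,0,0,0]
    - [0.003,-0.065,0,0,0,0,0]
    - [0.005,-0.105,0,0,0,0,0]
    - [0.007,-0.145,0,0,0,0,0]
    - [0.009,-0.185,0,0,0,0,0]
    - [0.011,-0.225,0,0,0,0,0]
    - [0.013,-0.265,0,0,0,0,0]
    - [0.015,-0.305,0.02,0,0,0,0]

```text
time: 1.43
tool_pos: [0.4751, -0.0196, 0.2161]
tcp_rot: [-3.116, 0.396, -0.012]
wrist_force: [1.3, -0.4, -0.2]
width: 0.999
```

>>> apply_moves:
  deltas:
    - [0.002,-0.04,0.01,0,0,0,0]
    - [0.004,-0.08,0.025,0,0,0,0]
    - [0.006,-0.12,0.05,0,0,0,0]
    - [0.008,-0.155,0.07,0,0,0,0]
    - [0.009,-0.18,0.085,0,0,0,0]
    - [0.01,-0.194,0.09,0,0,0,0]
    - [0.01,-0.196,0.09,0,0,0,0]

```text
time: 2.02
tool_pos: [0.5299, 0.1675, 0.1203]
tcp_rot: [3.116, -0.392, -0.006]
wrist_force: [-0.8, -0.2, 0.7]
width: 0.999
```

```bash
python3 -c "
from h import *
shot('top','t1');shot('side','s1');st(); print(delta([.535,.170,.014],np.radians(-14.5)))
print(px('top',[.535,.17,.021]),px('side',[.535,.17,.021]))
a=cv2.imread('pics/t1.png')[225:300,190:290];b=cv2.imread('pics/s1.png')[260:360,290:390]
cv2.imwrite('pics/c1.png',np.hstack([cv2.resize(a,(400,400),interpolation=2),cv2.resize(b,(400,400),interpolation=2)]))"
```

```text
t 2.12 tcp mm [530.9 165.6 122.7] yaw -14.43 z [-8.e-04 -8.e-04 -1.e+00] F tool [-0.3 -0.4 -0.2] w 85.1 q6 2.08
(array([  2.9,  -5.4, 108.7]), array([0.001 , 0.0006, 0.0012]))
[248.21490141 267.46925353] [343.73920617 309.10512758]
```

View pics/c1.png

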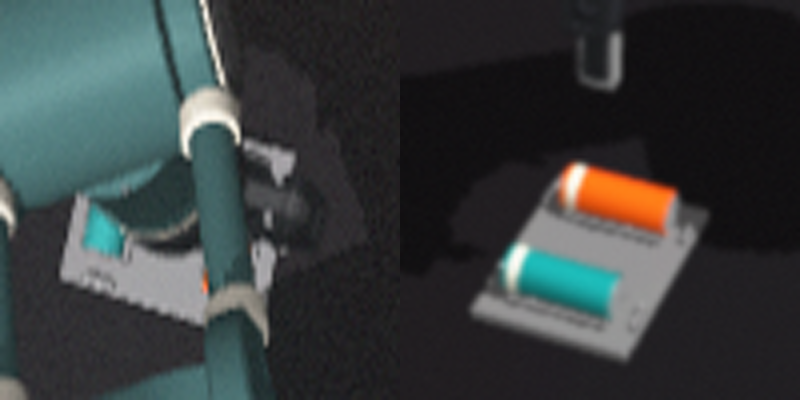

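The side view puts the cell's centre within about 1 mm of the prediction: (620,200) in the crop, against (615,196) expected. I descend and grip.

>>> apply_moves:
  deltas:
    - [0.001,-0.002,0.02,0,0,0,0]
    - [0.003,-0.0055,0.045,0,0,0,0]
    - [0.003,-0.0055,0.07,0,0,0,0]
    - [0.003,-0.0055,0.09,0,0,0,0]
    - [0.003,-0.0055,0.1,0,0,0,0]
    - [0.003,-0.0055,0.107,0,0,0,0]
    - [0.003,-0.0055,0.107,0,0,0,0]
    - [0.003,-0.0055,0.107,0,0,0,0]

```text
time: 2.78
tool_pos: [0.5363, 0.1698, 0.0168]
tcp_rot: [-3.116, 0.398, -0.002]
wrist_force: [-0.1, 0.3, -0.2]
width: 1.002
```

```bash
python3 -c "
from h import *
st()"
```

```text
t 2.78 tcp mm [536.3 169.8  16.8] yaw -14.56 z [ 1.5e-03  3.0e-04 -1.0e+00] F tool [-0.2 -0.3  0.2] w 85.2 q6 2.09
```

>>> apply_moves:
  deltas:
    - [0,0,0.0015,0,0,0,0.3]
    - [0,0,0.0015,0,0,0,0.5]
    - [0,0,0.0015,0,0,0,0.65]
    - [0,0,0.0015,0,0,0,0.8]
    - [0,0,0.0015,0,0,0,0.9]
    - [0,0,0.0015,0,0,0,0.9]
    - [0,0,0.0015,0,0,0,0.9]
    - [0,0,0.0015,0,0,0,0.9]
  squeeze: 50

```text
time: 3.45
tool_pos: [0.5359, 0.1705, 0.0149]
tcp_rot: [-3.116, 0.397, -0.001]
wrist_force: [-1.0, -0.7, 5.3]
width: 0.284
```

```bash
python3 -c "
from h import *
st()"
```

```text
t 3.45 tcp mm [535.9 170.5  14.9] yaw -14.51 z [ 9.e-04  4.e-04 -1.e+00] F tool [-0.7  1.  -5.3] w 24.1 q6 2.09
```

>>> apply_moves:
  deltas:
    - [0,0,0,0,0,0,0.9]
    - [0,0,-0.004,0,0,0,0.9]
    - [0,0,-0.012,0,0,0,0.9]
    - [0,0,-0.025,0,0,0,0.9]
    - [0,0,-0.045,0,0,0,0.9]
    - [0,0,-0.065,0,0,0,0.9]
    - [0,0,-0.08,0,0,0,0.9]
    - [0,0,-0.08,0,0,0,0.9]

```text
time: 4.12
tool_pos: [0.5385, 0.1711, 0.099]
tcp_rot: [-3.113, 0.396, -0.012]
wrist_force: [0.8, -0.2, -0.3]
width: 0.282
```

```bash
python3 -c "
from h import *
b=shot('side','s2');st()
cv2.imwrite('pics/c2.png',cv2.resize(b[220:340,270:430],(800,600),interpolation=2))
print(px('side',[.536,.1705,.101]),px('side',[.5035,.179,.101]),px('side',[.568,.162,.101]))"
```

```text
t 4.17 tcp mm [537.4 170.8  97.1] yaw -14.51 z [ 0.0054  0.0014 -1.    ] F tool [-0.3  0.5  1.1] w 23.8 q6 2.09
[344.08146677 281.83683674] [357.87311141 285.33546232] [330.7323295  278.41762527]
```

View pics/c2.png

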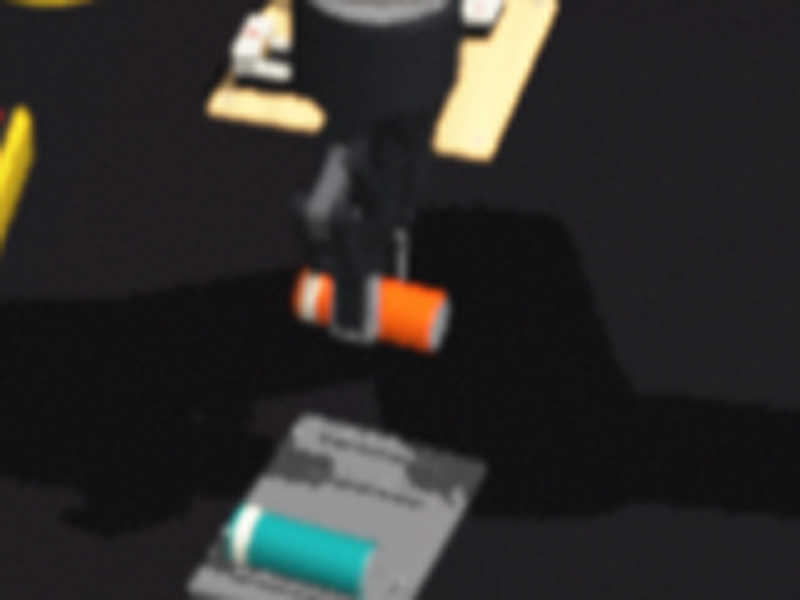

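The cell came out cleanly, held near its middle: its tail is about 34 mm behind the TCP, and the tail face shows at crop (440,320). I move it over the charger.

```bash
python3 -c "
from h import *
print(delta([.6354,-.1769,.10],np.radians(-7)))"
```

```text
(array([181.9, 312. ,  -2.9]), array([-0.0024, -0.005 , -0.131 ]))
```

>>> apply_moves:
  deltas:
    - [0.012,0.02,0,0,0,0,0.9]
    - [0.03,0.052,0,0,0,0,0.9]
    - [0.05,0.086,0,0,0,-0.03,0.9]
    - [0.07,0.12,0,0,0,-0.05,0.9]
    - [0.09,0.154,0,0,0,-0.07,0.9]
    - [0.11,0.188,0,0,0,-0.09,0.9]
    - [0.13,0.222,0,0,0,-0.11,0.9]
    - [0.148,0.254,0,0,0,-0.131,0.9]

```text
time: 4.83
tool_pos: [0.6144, -0.1148, 0.0928]
tcp_rot: [-3.136, 0.191, 0.003]
wrist_force: [0.5, 0.5, -0.0]
width: 0.283
```

```bash
python3 -c "
from h import *
st();print(delta([.6354,-.1769,.08],np.radians(-7)))"
```

```text
t 4.83 tcp mm [ 614.4 -114.8   92.8] yaw -6.96 z [-1.9e-03  3.0e-04 -1.0e+00] F tool [ 0.5 -0.5  0. ] w 24.0 q6 1.47
(array([28.5, 59.1, 12.7]), array([-0.0001,  0.0019,  0.0006]))
```

>>> apply_moves:
  deltas:
    - [0.012,0.025,0,0,0,0,0.9]
    - [0.022,0.048,0.005,0,0,0,0.9]
    - [0.027,0.058,0.01,0,0,0,0.9]
    - [0.028,0.06,0.012,0,0,0,0.9]
    - [0.028,0.06,0.012,0,0,0,0.9]
    - [0.028,0.06,0.012,0,0,0,0.9]
    - [0.028,0.06,0.012,0,0,0,0.9]

```text
time: 5.42
tool_pos: [0.6349, -0.174, 0.0818]
tcp_rot: [-3.135, 0.19, 0.002]
wrist_force: [0.1, -0.1, 0.1]
width: 0.281
```

```bash
python3 -c "
from h import *
b=shot('side','s3');a=shot('top','t3');st();print(delta([.6354,-.1769,.08],np.radians(-7)))
cv2.imwrite('pics/c3.png',np.vstack([cv2.resize(b[190:250,300:400],(600,360),interpolation=2),cv2.resize(a[200:280,340:540],(600,240),interpolation=2)]))"
```

```text
t 5.52 tcp mm [ 635.4 -174.2   82.4] yaw -6.91 z [ 0.e+00  2.e-04 -1.e+00] F tool [0.1 0.2 1.1] w 24.1 q6 1.39
(array([0.3, 2.7, 2.4]), array([-0.0002,  0.    ,  0.0016]))
```

View pics/c3.png

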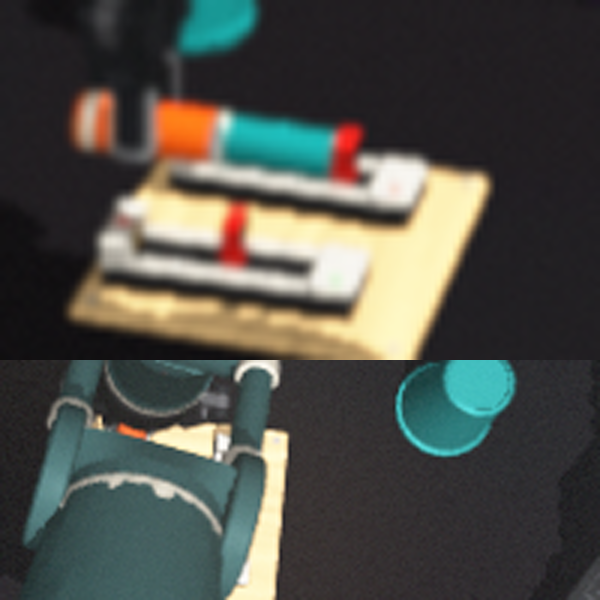

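```bash
python3 -c "
from h import *
a=np.radians(-7);O=np.array([.5878,-.171,.006]);C=lambda x,y,z:O+np.array([np.cos(a)*x-np.sin(a)*y,np.sin(a)*x+np.cos(a)*y,z])/1e3
im=cv2.imread('pics/s3.png').astype(float);r=im[...,2]-im[...,1];v0,v1,u0,u1=222,238,332,346
w=r[v0:v1,u0:u1]>80;vv,uu=np.mgrid[v0:v1,u0:u1];print('red',uu[w].min(),uu[w].max(),uu[w].mean(),vv[w].min(),vv[w].max(),vv[w].mean())
for n,p in dict(top=(3,0,38),topF=(8,9,38),topR=(-2,9,38),botF=(8,9,12),blkTopL=(64,19,28),blkTopNear=(50,19,28),humpR=(-60,19,19),humpF=(-37,19,19),botR=(-60,19,0),botL=(62,20,0)).items(): 
  q=px('side',C(*p)); print(n,q.round(1),'crop',((q-[300,190])*6).round(0))
s=status.read_state()['tool_pos']; e=np.array([np.cos(a),np.sin(a),0])
for d in(-36,-34,-32): q=px('side',s+e*d/1e3+[0,0,.006]);print(d,q.round(1),((q-[300,190])*6).round(0))
"
```

```text
red 337 340 338.45714285714286 224 233 228.68571428571428
top [338.7 225.9] crop [232. 215.]
topF [336.2 227.2] crop [217. 223.]
topR [339.6 227.7] crop [238. 226.]
botF [336. 235.] crop [216. 270.]
blkTopL [316.3 229.1] crop [ 98. 235.]
blkTopNear [321.  229.8] crop [126. 239.]
humpR [358.5 238.1] crop [351. 289.]
humpF [350.6 236.9] crop [304. 282.]
botR [358.3 243.8] crop [350. 323.]
botL [316.9 237.7] crop [101. 286.]
-36 [335.7 212.3] [214. 134.]
-34 [335.1 212.2] [210. 133.]
-32 [334.4 212.1] [206. 133.]
```

```bash
python3 -c "
from h import *
a=np.radians(-7);O=np.array([.5878,-.171,.006]);C=lambda x,y,z:O+np.array([np.cos(a)*x-np.sin(a)*y,np.sin(a)*x+np.cos(a)*y,z])/1e3
im=cv2.imread('pics/s3.png').astype(int)
print('slider top rear',px('side',C(3,-9,38)).round(1),'front',px('side',C(3,9,38)).round(1))
for u in(329,346,354):
  print(u,[(v,*im[v,u]) for v in range(216,248)])
  for x in np.arange(-60,60,.5):
    if abs(px('side',C(x,0,17))[0]-u)<.3: break
  print(' x',x,{n:px('side',C(x,y,z))[1].round(1) for n,y,z in(('in-',-11.5,17),('out-',-19,17),('in+',11.5,17),('out+',19,17),('base+',19,0),('hump+',19,19),('hump-',-19,19))})
s=status.read_state()['tool_pos']; e=np.array([np.cos(a),np.sin(a),0])
for d in(-25,):
  q=px('side',s+e*d/1e3+[0,0,.0061]); u=int(round(q[0])); print('cell',q,[(v,*im[v,u]) for v in range(202,224)])
  print('edges', [px('side',s+e*d/1e3+[0,.013*k*.543,.0061+.013*k*.84])[1].round(1) for k in(1,-1)])
print('dpx/dy mm',px('side',C(0,1,17))-px('side',C(0,0,17)),'dz',px('side',C(0,0,18))-px('side',C(0,0,17)))
"
```

```text
slider top rear [339.4 224.3] front [337.9 227.4]
329 [(216, np.int64(78), np.int64(104), np.int64(170)), (217, np.int64(117), np.int64(134), np.int64(158)), (218, np.int64(116), np.int64(127), np.int64(135)), (219, np.int64(75), np.int64(82), np.int64(86)), (220, np.int64(40), np.int64(45), np.int64(49)), (221, np.int64(55), np.int64(80), np.int64(99)), (222, np.int64(116), np.int64(172), np.int64(207)), (223, np.int64(169), np.int64(232), np.int64(250)), (224, np.int64(188), np.int64(244), np.int64(253)), (225, np.int64(192), np.int64(246), np.int64(254)), (226, np.int64(194), np.int64(245), np.int64(254)), (227, np.int64(210), np.int64(244), np.int64(252)), (228, np.int64(225), np.int64(241), np.int64(247)), (229, np.int64(208), np.int64(222), np.int64(228)), (230, np.int64(134), np.int64(145), np.int64(148)), (231, np.int64(64), np.int64(67), np.int64(68)), (232, np.int64(87), np.int64(91), np.int64(93)), (233, np.int64(175), np.int64(184), np.int64(187)), (234, np.int64(216), np.int64(225), np.int64(228)), (235, np.int64(182), np.int64(192), np.int64(196)), (236, np.int64(99), n
[... 5026 characters left out ...]
, np.int64(116), np.int64(252)), (213, np.int64(21), np.int64(104), np.int64(246)), (214, np.int64(18), np.int64(88), np.int64(231)), (215, np.int64(22), np.int64(77), np.int64(203)), (216, np.int64(71), np.int64(102), np.int64(184)), (217, np.int64(144), np.int64(162), np.int64(193)), (218, np.int64(171), np.int64(183), np.int64(192)), (219, np.int64(125), np.int64(132), np.int64(136)), (220, np.int64(56), np.int64(59), np.int64(61)), (221, np.int64(31), np.int64(38), np.int64(43)), (222, np.int64(67), np.int64(98), np.int64(121)), (223, np.int64(127), np.int64(187), np.int64(222))]
edges [np.float64(209.5), np.float64(213.9)]
dpx/dy mm [-0.08520727  0.1745933 ] dz [ 0.00668462 -0.29760067]
```

Relative to the held cell, the side view agrees with the charger's y position to about 1 mm. I lower the cell to just above block height, in front of the slider.

>>> apply_moves:
  deltas:
    - [0.001,0.001,0.005,0,0,0,0.9]
    - [0.002,0.0023,0.015,0,0,0,0.9]
    - [0.002,0.0023,0.025,0,0,0,0.9]
    - [0.002,0.0023,0.033,0,0,0,0.9]
    - [0.002,0.0023,0.038,0,0,0,0.9]
    - [0.002,0.0023,0.0385,0,0,0,0.9]
    - [0.002,0.0023,0.0385,0,0,0,0.9]
    - [0.002,0.0023,0.0385,0,0,0,0.9]

```text
time: 6.18
tool_pos: [0.6373, -0.1783, 0.0436]
tcp_rot: [-3.136, 0.192, 0.0]
wrist_force: [0.1, -0.7, -1.3]
width: 0.281
```

```bash
cat >>h.py <<'E'
def ch():
    a=np.radians(-7);p=status.read_state()["tool_pos"]-np.array([.5878,-.171,.006]); print("TCP charger mm",(1e3*np.array([np.cos(a)*p[0]+np.sin(a)*p[1],-np.sin(a)*p[0]+np.cos(a)*p[1],p[2]])).round(2)); st()
E
python3 -c "
from h import *
ch()"
```

```text
TCP charger mm [50.01 -1.23 37.63]
t 6.18 tcp mm [ 637.3 -178.3   43.6] yaw -7.01 z [-1.e-04  0.e+00 -1.e+00] F tool [0.2 0.7 1.3] w 23.9 q6 1.38
```

>>> apply_moves:
  deltas:
    - [-0.001,-0.0013,0,0,0,0,0.9]
    - [-0.003,-0.0013,0,0,0,0,0.9]
    - [-0.005,-0.0013,0,0,0,0,0.9]
    - [-0.007,-0.0013,0,0,0,0,0.9]
    - [-0.009,-0.0013,0,0,0,0,0.9]
    - [-0.011,-0.0013,0,0,0,0,0.9]
    - [-0.013,-0.0013,0,0,0,0,0.9]
    - [-0.013,-0.0013,0,0,0,0,0.9]

```text
time: 6.85
tool_pos: [0.6251, -0.1755, 0.0442]
tcp_rot: [3.135, -0.192, 0.003]
wrist_force: [4.0, 0.6, -1.4]
width: 0.284
```

```bash
python3 -c "
from h import *
ch()"
```

```text
TCP charger mm [37.58  0.04 38.21]
t 6.85 tcp mm [ 625.1 -175.5   44.2] yaw -7.01 z [ 1.9e-03 -5.0e-04 -1.0e+00] F tool [ 3.9 -1.1  1.4] w 24.1 q6 1.38
```

>>> apply_moves:
  deltas:
    - [-0.002,0,0,0,0,0,0.9]
    - [-0.004,0,0,0,0,0,0.9]
    - [-0.006,0,0,0,0,0,0.9]
    - [-0.008,0,0,0,0,0,0.9]
    - [-0.01,0,0,0,0,0,0.9]
    - [-0.012,0,0,0,0,0,0.9]
    - [-0.013,0,0,0,0,0,0.9]
    - [-0.013,0,0,0,0,0,0.9]

```text
time: 7.52
tool_pos: [0.613, -0.1742, 0.0444]
tcp_rot: [3.135, -0.192, 0.006]
wrist_force: [6.8, -0.3, -2.3]
width: 0.281
```

```bash
python3 -c "
from h import *
ch(); b=shot('side','s4'); cv2.imwrite('pics/c4.png',cv2.resize(b[190:250,300:380],(800,600),interpolation=2))"
```

```text
TCP charger mm [25.39 -0.07 38.44]
t 7.52 tcp mm [ 613.  -174.2   44.4] yaw -7.01 z [ 3.5e-03 -9.0e-04 -1.0e+00] F tool [ 6.8 -0.5  2.3] w 23.9 q6 1.38
```

View pics/c4.png

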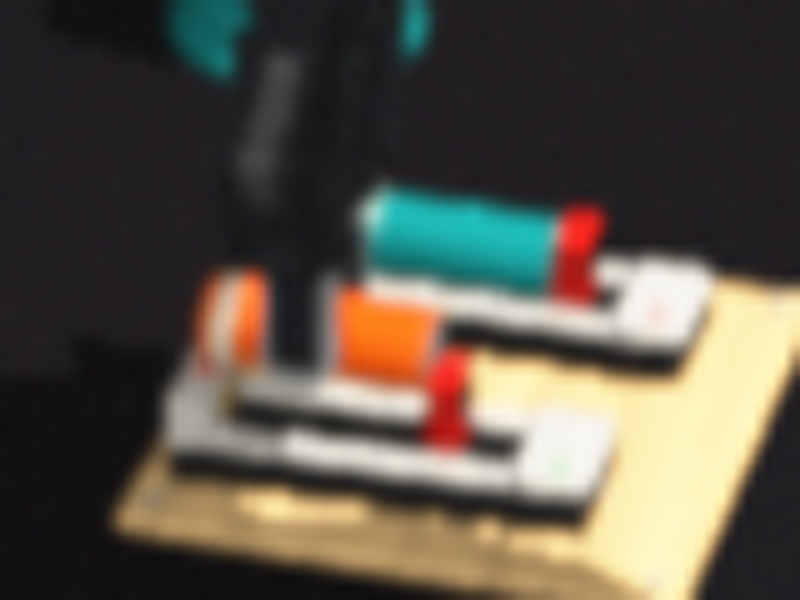

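The cell's tail is pushing the slider at 6.8 N, which the spring rate puts at about 17 mm of travel. I continue slowly towards the stop.

>>> apply_moves:
  deltas:
    - [-0.002,0,0,0,0,0,0.9]
    - [-0.004,0,0,0,0,0,0.9]
    - [-0.0055,0,0,0,0,0,0.9]
    - [-0.007,0,0,0,0,0,0.9]
    - [-0.008,0,0,0,0,0,0.9]
    - [-0.008,0,0,0,0,0,0.9]
    - [-0.008,0,0,0,0,0,0.9]

```text
time: 8.15
tool_pos: [0.6059, -0.1733, 0.0446]
tcp_rot: [3.135, -0.192, 0.008]
wrist_force: [8.1, -0.7, -3.1]
width: 0.28
```

```bash
python3 -c "
from h import *
ch()"
```

```text
TCP charger mm [18.29 -0.11 38.63]
t 8.15 tcp mm [ 605.9 -173.3   44.6] yaw -7.0 z [ 0.0051 -0.0013 -1.    ] F tool [ 8.1 -0.3  3.2] w 23.8 q6 1.37
```

>>> apply_moves:
  deltas:
    - [-0.0005,0,0,0,0,0,0.9]
    - [-0.001,0,0,0,0,0,0.9]
    - [-0.001,0,0,0,0,0,0.9]
    - [-0.001,0,0,0,0,0,0.9]

```text
time: 8.48
tool_pos: [0.6051, -0.1733, 0.0447]
tcp_rot: [3.135, -0.192, 0.009]
wrist_force: [7.8, -1.2, -2.6]
width: 0.283
```

>>> apply_moves:
  deltas:
    - [-0.0005,0,0,0,0,0,0.9]
    - [-0.0008,0,0,0,0,0,0.9]
    - [-0.0008,0,0,0,0,0,0.9]
    - [-0.0008,0,0,0,0,0,0.9]

```text
time: 8.82
tool_pos: [0.6044, -0.1732, 0.0447]
tcp_rot: [3.135, -0.192, 0.009]
wrist_force: [8.2, -0.2, -3.6]
width: 0.283
```

```bash
python3 -c "
from h import *
ch()"
```

```text
TCP charger mm [16.79 -0.15 38.71]
t 8.82 tcp mm [ 604.4 -173.2   44.7] yaw -7.01 z [ 0.0057 -0.0014 -1.    ] F tool [ 8.1 -0.8  3.7] w 24.0 q6 1.37
```

>>> apply_moves:
  deltas:
    - [-0.0003,0,0,0,0,0,0.9]
    - [-0.0006,0,0,0,0,0,0.9]
    - [-0.0006,0,0,0,0,0,0.9]
    - [-0.0006,0,0,0,0,0,0.9]

```text
time: 9.15
tool_pos: [0.604, -0.1731, 0.0447]
tcp_rot: [3.135, -0.192, 0.009]
wrist_force: [8.4, -0.7, -3.0]
width: 0.281
```

>>> apply_moves:
  deltas:
    - [-0.0003,0,0,0,0,0,0.9]
    - [-0.0006,0,0,0,0,0,0.9]
    - [-0.0006,0,0,0,0,0,0.9]
    - [-0.0006,0,0,0,0,0,0.9]

```text
time: 9.48
tool_pos: [0.6038, -0.1731, 0.0449]
tcp_rot: [3.134, -0.192, 0.011]
wrist_force: [10.5, -0.5, -3.7]
width: 0.286
```

```bash
python3 -c "
from h import *
ch()"
```

```text
TCP charger mm [16.17 -0.14 38.89]
t 9.48 tcp mm [ 603.8 -173.1   44.9] yaw -7.01 z [ 0.0069 -0.0017 -1.    ] F tool [10.5 -0.8  3.8] w 24.3 q6 1.37
```

The force rose from 8.4 to 10.5 N, so the slider is on its end stop. I back off 1.2 mm and lower the cell.

>>> apply_moves:
  deltas:
    - [0.0006,0,0,0,0,0,0.9]
    - [0.0012,0,0,0,0,0,0.9]
    - [0.0012,0,0.002,0,0,0,0.9]
    - [0.0012,0,0.004,0,0,0,0.9]
    - [0.0012,0,0.006,0,0,0,0.9]
    - [0.0012,0,0.008,0,0,0,0.9]
    - [0.0012,0,0.008,0,0,0,0.9]

```text
time: 10.07
tool_pos: [0.6055, -0.1737, 0.0379]
tcp_rot: [3.134, -0.191, 0.012]
wrist_force: [7.7, -1.5, 3.2]
width: 0.282
```

```bash
python3 -c "
from h import *
ch()"
```

```text
TCP charger mm [17.87 -0.55 31.93]
t 10.07 tcp mm [ 605.5 -173.7   37.9] yaw -6.99 z [ 0.0075 -0.0025 -1.    ] F tool [ 7.8  0.5 -3.1] w 24.0 q6 1.37
```

>>> apply_moves:
  deltas:
    - [-0.0005,0,0,0,0,0,0.9]
    - [-0.001,0,0,0,0,0,0.9]
    - [-0.001,0,0,0,0,0,0.9]
    - [-0.001,0,0,0,0,0,0.9]

```text
time: 10.4
tool_pos: [0.6046, -0.1737, 0.0381]
tcp_rot: [3.134, -0.192, 0.013]
wrist_force: [8.7, -1.4, 1.5]
width: 0.282
```

```bash
python3 -c "
from h import *
ch()"
```

```text
TCP charger mm [16.98 -0.61 32.1 ]
t 10.4 tcp mm [ 604.6 -173.7   38.1] yaw -7.0 z [ 0.0078 -0.0025 -1.    ] F tool [ 8.8  0.3 -1.5] w 23.9 q6 1.37
```

>>> apply_moves:
  deltas:
    - [0,-0.0003,0.001,0,0,0,0.9]
    - [-0.0001,-0.0006,0.002,0,0,0,0.9]
    - [-0.0002,-0.0006,0.003,0,0,0,0.9]
    - [-0.0003,-0.0006,0.004,0,0,0,0.9]
    - [-0.0003,-0.0006,0.005,0,0,0,0.9]
    - [-0.0003,-0.0006,0.005,0,0,0,0.9]

```text
time: 10.9
tool_pos: [0.6048, -0.1732, 0.0334]
tcp_rot: [3.133, -0.191, 0.014]
wrist_force: [8.1, -1.3, 3.3]
width: 0.284
```

```bash
python3 -c "
from h import *
ch()"
```

```text
TCP charger mm [17.12 -0.12 27.43]
t 10.9 tcp mm [ 604.8 -173.2   33.4] yaw -6.99 z [ 0.0086 -0.0028 -1.    ] F tool [ 8.2  0.3 -3.2] w 24.1 q6 1.37
```

>>> apply_moves:
  deltas:
    - [-0.0002,0,0.001,0,0,0,0.9]
    - [-0.0003,0,0.002,0,0,0,0.9]
    - [-0.0004,0,0.003,0,0,0,0.9]
    - [-0.0004,0,0.004,0,0,0,0.9]
    - [-0.0004,0,0.004,0,0,0,0.9]

```text
time: 11.32
tool_pos: [0.6044, -0.1731, 0.0294]
tcp_rot: [3.133, -0.191, 0.014]
wrist_force: [9.3, -0.7, 4.1]
width: 0.285
```

```bash
python3 -c "
from h import *
ch(); b=shot('side','s5'); cv2.imwrite('pics/c5.png',cv2.resize(b[190:250,300:380],(800,600),interpolation=2))"
```

```text
TCP charger mm [16.78 -0.08 23.43]
t 11.32 tcp mm [ 604.4 -173.1   29.4] yaw -6.99 z [ 0.0086 -0.0028 -1.    ] F tool [ 9.4 -0.4 -4. ] w 24.2 q6 1.37
```

View pics/c5.png

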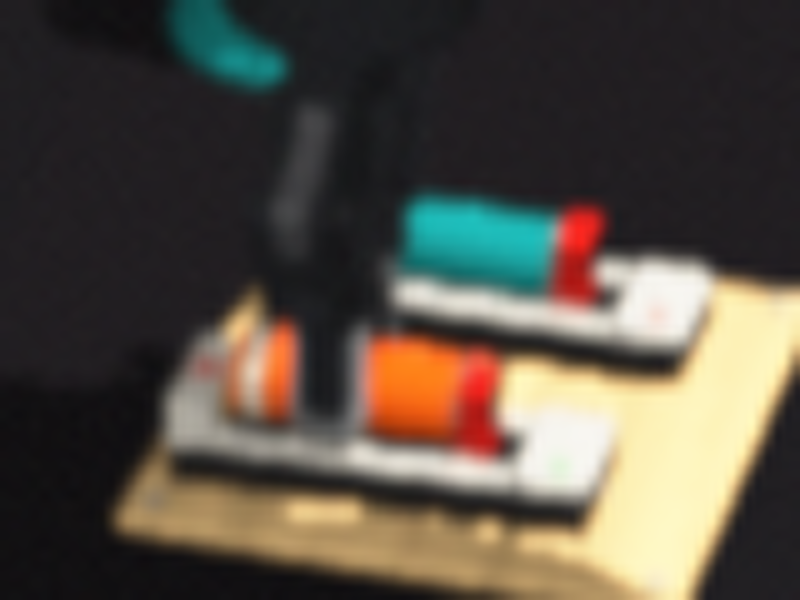

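The cell is now between the plus block and the slider, with the bay sides just below it. The last 4 mm go slowly.

>>> apply_moves:
  deltas:
    - [0.0001,0,0.001,0,0,0,0.9]
    - [0.0001,0,0.0015,0,0,0,0.9]
    - [0.0001,0,0.002,0,0,0,0.9]
    - [0.0001,0,0.0025,0,0,0,0.9]
    - [0.0001,0,0.0025,0,0,0,0.9]

```text
time: 11.78
tool_pos: [0.6046, -0.1731, 0.027]
tcp_rot: [3.134, -0.191, 0.014]
wrist_force: [8.8, -1.6, 3.1]
width: 0.283
```

```bash
python3 -c "
from h import *
ch()"
```

```text
TCP charger mm [16.91 -0.04 21.03]
t 11.78 tcp mm [ 604.6 -173.1   27. ] yaw -6.99 z [ 0.0087 -0.0028 -1.    ] F tool [ 9.   0.5 -3. ] w 24.0 q6 1.37
```

>>> apply_moves:
  deltas:
    - [0,0,0.0005,0,0,0,0.9]
    - [0,0,0.001,0,0,0,0.9]
    - [0,0,0.0015,0,0,0,0.9]
    - [0,0,0.0015,0,0,0,0.9]

```text
time: 12.12
tool_pos: [0.6046, -0.1731, 0.0255]
tcp_rot: [3.134, -0.191, 0.014]
wrist_force: [8.7, -1.3, 3.8]
width: 0.281
```

```bash
python3 -c "
from h import *
ch()"
```

```text
TCP charger mm [16.94 -0.03 19.53]
t 12.12 tcp mm [ 604.6 -173.1   25.5] yaw -6.99 z [ 0.0087 -0.0027 -1.    ] F tool [ 8.8  0.3 -3.7] w 23.9 q6 1.37
```

>>> apply_moves:
  deltas:
    - [0,0,0.0004,0,0,0,0.9]
    - [0,0,0.0007,0,0,0,0.9]
    - [0,0,0.0007,0,0,0,0.9]

```text
time: 12.37
tool_pos: [0.6046, -0.1731, 0.025]
tcp_rot: [3.134, -0.191, 0.014]
wrist_force: [7.5, -0.7, 3.7]
width: 0.28
```

>>> apply_moves:
  deltas:
    - [0,0,0.0003,0,0,0,0.9]
    - [0,0,0.0005,0,0,0,0.9]
    - [0,0,0.0005,0,0,0,0.9]

```text
time: 12.62
tool_pos: [0.6046, -0.1731, 0.0249]
tcp_rot: [3.134, -0.191, 0.014]
wrist_force: [7.1, -0.6, 5.6]
width: 0.284
```

```bash
python3 -c "
from h import *
ch()"
```

```text
TCP charger mm [1.694e+01 1.000e-02 1.892e+01]
t 12.62 tcp mm [ 604.6 -173.1   24.9] yaw -6.99 z [ 0.0086 -0.0027 -1.    ] F tool [ 7.2 -0.2 -5.6] w 24.2 q6 1.37
```

The floor was felt at TCP z = 18.9 mm, as predicted. I ease forward so the slider closes on the cell, then open.

>>> apply_moves:
  deltas:
    - [0.0006,0,0,0,0,0,0.9]
    - [0.0012,0,0,0,0,0,0.9]
    - [0.0015,0,0,0,0,0,0.9]
    - [0.0015,0,0,0,0,0,0.9]

```text
time: 12.95
tool_pos: [0.6053, -0.1731, 0.0249]
tcp_rot: [3.134, -0.191, 0.011]
wrist_force: [4.6, -0.1, 7.5]
width: 0.282
```

```bash
python3 -c "
from h import *
ch()"
```

```text
TCP charger mm [17.61 -0.   18.9 ]
t 12.95 tcp mm [ 605.3 -173.1   24.9] yaw -6.99 z [ 0.0069 -0.0024 -1.    ] F tool [ 4.6 -0.5 -7.5] w 24.0 q6 1.37
```

>>> apply_moves:
  deltas:
    - [0.0005,0,0,0,0,0,0.9]
    - [0.0005,0,0,0,0,0,0.66]
    - [0.0005,0,0,0,0,0,0.6]
    - [0.0005,0,0,0,0,0,0.5]
    - [0.0005,0,0,0,0,0,0.4]
    - [0.0005,0,0,0,0,0,0.4]
    - [0.0005,0,0,0,0,0,0.4]

```text
time: 13.53
tool_pos: [0.6009, -0.1717, 0.0204]
tcp_rot: [-3.135, 0.192, 0.004]
wrist_force: [-0.6, -0.9, 0.3]
width: 0.596
```

>>> apply_moves:
  deltas:
    - [0,0,-0.005,0,0,0,0.4]
    - [0,0,-0.015,0,0,0,0.4]
    - [0,0,-0.03,0,0,0,0.4]
    - [0,0,-0.045,0,0,0,0.4]
    - [0,0,-0.06,0,0,0,0.4]
    - [0,0,-0.075,0,0,0,0.4]
    - [0,0,-0.075,0,0,0,0.4]

```text
time: 14.12
tool_pos: [0.6052, -0.173, 0.1013]
tcp_rot: [3.134, -0.192, 0.011]
wrist_force: [0.9, -0.8, 1.5]
width: 0.601
```

```bash
python3 -c "
from h import *
ch(); b=shot('side','s6'); cv2.imwrite('pics/c6.png',cv2.resize(b[190:250,300:380],(800,600),interpolation=2))"
```

```text
TCP charger mm [17.49  0.18 95.29]
t 14.12 tcp mm [ 605.2 -173.   101.3] yaw -7.0 z [ 0.0069 -0.0023 -1.    ] F tool [ 1.   0.6 -1.5] w 51.1 q6 1.38
```

View pics/c6.png

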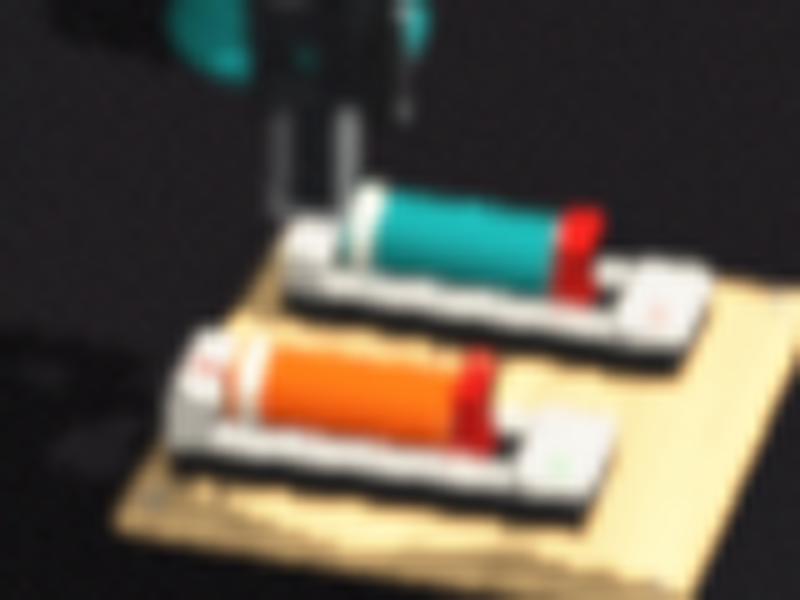

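The cell lies in the bay like its neighbour, with the slider closed. I'll check this numerically against the projected seat pose and the busy charger.

```bash
python3 -c "
from h import *
a=np.radians(-7);O=np.array([.5878,-.171,.006]);C=lambda x,y,z:O+np.array([np.cos(a)*x-np.sin(a)*y,np.sin(a)*x+np.cos(a)*y,z])/1e3
im=cv2.imread('pics/s6.png').astype(float);r=im[...,2]-im[...,1]
def red(v0,v1,u0,u1):
  w=np.clip(r[v0:v1,u0:u1]-40,0,None)*(im[v0:v1,u0:u1,1]<70);vv,uu=np.mgrid[v0:v1,u0:u1];return (w*uu).sum()/w.sum(),(w*vv).sum()/w.sum()
print('slider now',red(222,238,343,352),'pred for face -18.5,-17,-15.5',[px('side',C(f-5,3,28)).round(2).tolist() for f in(-18.5,-17,-15.5)],'rest pred',px('side',C(3,3,28)).round(2),'rest obs 338.46 228.7')
import numpy
for x in(30,16.5,0,-10):
  q=px('side',C(x,0,25)); u=int(round(q[0])); col=im[:,u,2]-im[:,u,0]
  g=col[215:240]; m=g>110; e0=215+np.argmax(m); 
  e=e0-(col[e0]-110)/(col[e0]-col[e0-1]); k=e0
  while col[k]>110:k+=1
  b=k-1+(col[k-1]-110)/(col[k-1]-col[k])
  n=np.array([0,.0071,.0109]); print(x,q.round(2),'edges obs',round(e,2),round(b,2),'top edge pred', px('side',C(x,0,25)+np.array([0,-.543*.013,.84*.013]))[1].round(2))
s3=cv2.imread('pics/s3.png').astype(float);col=s3[:,332,2]-s3[:,332,0];print('s3 ref cell col332 top',[int(c) for c in col[204:210]],'pred',px('side',np.array([.6354,-.1742,.0824])+np.array([np.cos(a),np.sin(a),0])*-.025+[0,-.543*.013,.0061+.84*.013])[1])
t=shot('top','t6');st()
"
```

```text
slider now (np.float64(346.7903645833333), np.float64(230.46223958333334)) pred for face -18.5,-17,-15.5 [[347.36, 230.71], [346.85, 230.63], [346.33, 230.56]] rest pred [338.34 229.39] rest obs 338.46 228.7
30 [329.47 228.43] edges obs 223.28 231.99 top edge pred 223.92
16.5 [334.02 229.1 ] edges obs 223.67 232.89 top edge pred 224.58
0 [339.59 229.91] edges obs 224.29 233.82 top edge pred 225.39
-10 [342.98 230.41] edges obs 224.88 234.17 top edge pred 225.88
s3 ref cell col332 top [1, 2, 41, 142, 218, 229] pred 207.1220557053585
t 14.22 tcp mm [ 603.2 -172.3   97.8] yaw -7.0 z [ 2.5e-03 -8.0e-04 -1.0e+00] F tool [-0.4  1.3 -0.3] w 51.0 q6 1.38
```

The slider face reads about -17 mm, which is right. The tail may sit 1–2 mm high in this view, though wood in the background biases that edge. I'll press gently on the rear half with closed fingers to make sure.

>>> apply_moves:
  deltas:
    - [-0.005,0,0,0,0,0,0.6]
    - [-0.012,0,0.005,0,0,0,0.8]
    - [-0.013,0,0.015,0,0,0,1]
    - [-0.013,0,0.025,0,0,0,1]
    - [-0.013,0,0.035,0,0,0,1]
    - [-0.013,0,0.042,0,0,0,1]
    - [-0.013,0,0.044,0,0,0,1]
    - [-0.013,0,0.044,0,0,0,1]

```text
time: 14.88
tool_pos: [0.5885, -0.1701, 0.0507]
tcp_rot: [-3.135, 0.192, 0.004]
wrist_force: [-0.0, 1.0, 0.4]
width: 0.0
```

```bash
python3 -c "
from h import *
ch()"
```

```text
TCP charger mm [ 0.56  0.96 44.74]
t 14.88 tcp mm [ 588.5 -170.1   50.7] yaw -7.0 z [-2.6e-03  9.0e-04 -1.0e+00] F tool [-0.1 -1.  -0.4] w 0.0 q6 1.37
```

>>> apply_moves:
  deltas:
    - [0.001,0.0005,0.001,0,0,0,1]
    - [0.002,0.001,0.002,0,0,0,1]
    - [0.002,0.001,0.003,0,0,0,1]
    - [0.002,0.001,0.004,0,0,0,1]
    - [0.002,0.001,0.005,0,0,0,1]
    - [0.002,0.001,0.005,0,0,0,1]

```text
time: 15.38
tool_pos: [0.5912, -0.1717, 0.0475]
tcp_rot: [-3.136, 0.192, 0.0]
wrist_force: [0.0, 0.2, 0.8]
width: 0.0
```

>>> apply_moves:
  deltas:
    - [0,0,0.0005,0,0,0,1]
    - [0,0,0.001,0,0,0,1]
    - [0,0,0.001,0,0,0,1]

```text
time: 15.63
tool_pos: [0.5912, -0.1717, 0.0464]
tcp_rot: [-3.136, 0.192, 0.0]
wrist_force: [0.6, 0.6, -0.6]
width: 0.001
```

```bash
python3 -c "
from h import *
ch()"
```

```text
TCP charger mm [ 3.45 -0.24 40.41]
t 15.63 tcp mm [ 591.2 -171.7   46.4] yaw -7.0 z [-1.e-04  0.e+00 -1.e+00] F tool [ 0.5 -0.7  0.6] w 0.1 q6 1.37
```

>>> apply_moves:
  deltas:
    - [0,0,0.0005,0,0,0,1]
    - [0,0,0.001,0,0,0,1]
    - [0,0,0.001,0,0,0,1]

```text
time: 15.88
tool_pos: [0.5912, -0.1717, 0.0454]
tcp_rot: [-3.136, 0.192, 0.0]
wrist_force: [-0.4, 0.1, 0.7]
width: -0.0
```

>>> apply_moves:
  deltas:
    - [0,0,0.0005,0,0,0,1]
    - [0,0,0.001,0,0,0,1]
    - [0,0,0.001,0,0,0,1]

```text
time: 16.13
tool_pos: [0.5912, -0.1716, 0.0443]
tcp_rot: [-3.136, 0.192, 0.0]
wrist_force: [0.6, 0.4, 0.0]
width: -0.002
```

>>> apply_moves:
  deltas:
    - [0,0,0.0003,0,0,0,1]
    - [0,0,0.0007,0,0,0,1]
    - [0,0,0.0007,0,0,0,1]

```text
time: 16.38
tool_pos: [0.5913, -0.1717, 0.0441]
tcp_rot: [-3.136, 0.192, 0.0]
wrist_force: [-1.3, 0.4, 2.0]
width: -0.003
```

```bash
python3 -c "
from h import *
ch()"
```

```text
TCP charger mm [ 3.57 -0.25 38.09]
t 16.38 tcp mm [ 591.3 -171.7   44.1] yaw -7.0 z [ 0.  0. -1.] F tool [-1.3 -0.3 -2. ] w -0.3 q6 1.37
```

Contact came at 44.1 mm, and a fully seated cell would put it at 44. One light press to confirm it's firm, then I retreat.

>>> apply_moves:
  deltas:
    - [0,0,0.0005,0,0,0,1]
    - [0,0,0.0012,0,0,0,1]
    - [0,0,0.0012,0,0,0,1]
    - [0,0,0.0012,0,0,0,1]

```text
time: 16.72
tool_pos: [0.5914, -0.1717, 0.0439]
tcp_rot: [3.136, -0.192, 0.0]
wrist_force: [-5.1, 1.1, 9.7]
width: -0.0
```

>>> apply_moves:
  deltas:
    - [0,0,-0.003,0,0,0,1]
    - [0,0,-0.015,0,0,0,1]
    - [0,0,-0.035,0,0,0,1]
    - [0,0,-0.065,0,0,0,1]
    - [0,0,-0.1,0,0,0,1]
    - [0,0,-0.12,0,0,0,1]
    - [0,0,-0.12,0,0,0,1]
    - [0,0,-0.12,0,0,0,1]

```text
time: 17.38
tool_pos: [0.5928, -0.1722, 0.1653]
tcp_rot: [3.134, -0.192, 0.007]
wrist_force: [0.9, 0.6, -0.7]
width: 0.002
```

```bash
python3 -c "
from h import *
ch(); b=shot('side','s7'); cv2.imwrite('pics/c7.png',cv2.resize(b[190:250,300:380],(800,600),interpolation=2))
i=[cv2.imread(f'pics/{n}.png').astype(int) for n in('s6','s7')]
d=np.abs(i[1]-i[0])[218:240,318:352]; print('change s6-s7 mean',d.mean(),'max',d.max())
for u in(329,334,343): print(u,i[0][221:227,u,2].tolist(),i[1][221:227,u,2].tolist())"
```

```text
TCP charger mm [  5.1   -0.57 159.3 ]
t 17.38 tcp mm [ 592.8 -172.2  165.3] yaw -7.0 z [ 0.0046 -0.0015 -1.    ] F tool [ 0.8 -0.7  0.7] w 0.2 q6 1.37
change s6-s7 mean 0.9180035650623886 max 30
329 [97, 202, 247, 252, 254, 254] [97, 202, 246, 252, 254, 254]
334 [35, 103, 212, 249, 253, 254] [37, 103, 212, 249, 253, 254]
343 [122, 50, 59, 142, 227, 250] [121, 49, 60, 143, 226, 250]
```

View pics/c7.png

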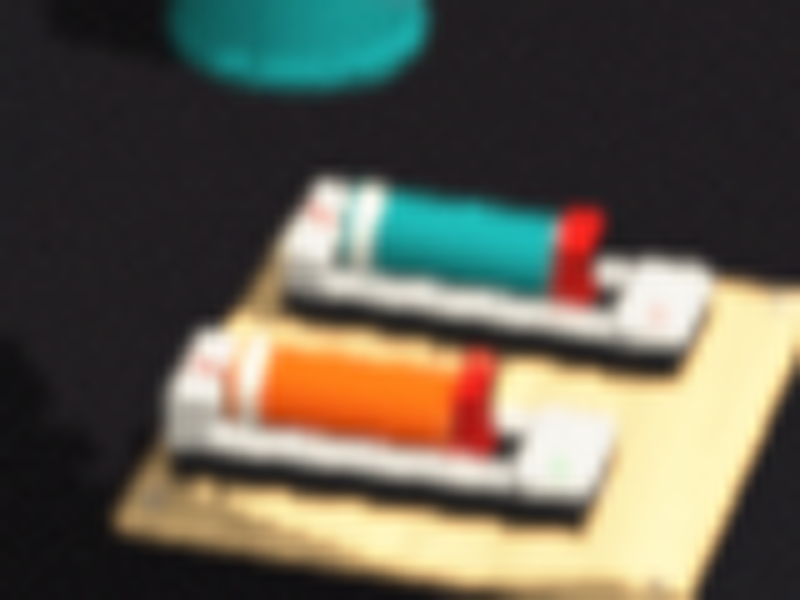

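The orange cell lies level in the bay at crop (350,395), just like the teal one. It didn't move under a 10 N press, and the gripper is well clear, so I hand in.

```bash
python3 -c "
from h import *
print(job.finish_job())"
```

```text
the job is handed in; nothing more can be done
None
```

The orange cell is on charge in the empty charger, released, with its plus nub at the plus contact and the red slider closed on its tail. I handed the job in at about 17 s of the 69 s allowed; no verdict is reported.

I lifted the cell from the cradle and pressed the slider back with its minus end. The force rose from 8.4 to 10.5 N at the end stop, so I eased off about 1 mm. I then lowered the cell to the floor, let the slider close, and opened the gripper.

**Last checks:**
- **Height:** closed fingers met the cell's top at 44.1 mm above the desk, against 44 mm for a seated cell. It gave only about 0.2 mm under a 9.7 N press.
- **Slider:** its face reads about -17 mm in the side view, which is the loaded position.
- **Stability:** the side pictures before and after the press match, and the gripper ended about 12 cm above the charger.

**Disagreed:** the cell's top edge in the side picture suggested the tail was 1–2 mm high. I put that down to the wood behind it blurring the edge, since the touch check did not confirm it.

**Not measured:** I did not measure the other objects at the end. The busy charger and its cell looked unchanged in the last picture, and I felt no unexpected contact.

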